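Snap a weld-on catch hook onto the proof pin and tug-test its latch

TASK

Function-test the red catch hook: pick it up by its bare steel shank and push its mouth onto the upright pin of the blue proof stand, hook sliding in under the pin's head, until the pin is fully home and the yellow sprung latch snaps shut behind it. Then prove the latch by tugging the hook straight back against it with about 12 N for a second, and leave the hook released, flat on the blue plate with its shank along the plate and still latched on the pin. Be gentle: never push or pull harder than 30 N, and do not disturb the other things on the table.

Things in the scene. Friction and masses are not known exactly. Their poses are not given: they have to be found in the camera images.
- hook_grip (a point): Middle of the hook's bare steel shank, a bar 73 mm long (hook x), 24 mm wide (y), 36 mm tall; this point is 18 mm above the underside and 68 mm behind the seat axis. From it the bare shank runs 44 mm back and 28 mm forward to the red head. x points from the shank to the mouth, z up.
- hook_seat (a point): Centre of the seat in the throat, 8 mm above the underside: the pin's axis when fully home. A brass sprung pad stands 4 mm proud of the seat's bottom: it takes 12 N to start moving and 17 N to be pressed flush (home). The throat is 20 mm wide and opens to +x into a flared mouth, at the front 22 mm to the -y side and 16 mm to the +y side of the centre line.
- latch (a joint): Yellow sprung latch, hinged at the tip of the hook's +y arm, slanting across the throat. 0 = shut; opens to about 0.4 rad as the entering pin presses it aside (2 to 5 N, from 30 mm before home). It snaps shut only once the pin is within about 2 mm of home, a push of 13 to 18 N. The pin then has about 5 mm of play between seat and latch, which locks under pull.
- hook: The whole catch hook (about 0.5 kg) with its latch, lying flat; origin on the seat's axis at the underside, x towards the mouth, z up. Its head is a red plate 16 mm thick and 56 mm wide whose front is 46 mm ahead of the origin.
- stand: Fixed blue proof stand: base plate 195 x 90 x 6 mm, a screw head 5 mm high at each corner; origin on the pin's axis at the plate's underside (the table top). The plate reaches 60 mm to +x and 135 mm to -x of the pin. The hook comes from the -x side with its mouth towards +x, so that its shank lies along the plate's long part.
- pin: Rigid upright steel pin on the stand, 16 mm in diameter; origin on its axis at the table top. Bare from the plate's top (z 6 mm) to z 33 mm; above that a head 34 mm in diameter and 8 mm thick, too wide for the throat to be lowered over: the hook must come in level, between plate and head.
- pin_mid (a point): Point on the pin's axis 16 mm above the table.
- coupon: Bystander: loose dark steel plate coupon, 50 x 50 x 10 mm with one corner cut off, lying on the table.
- stop_angle: Fixed steel angle block on the table between stand and hook, 112 x 100 mm and 150 mm tall; origin at its foot. Carry the hook round or over it.
- clamp_bolt: Bystander: loose knurled clamp bolt, 62 mm long and 30 mm across, lying on the table.

How it is judged:
By the outcome, as a careful person would: the job done as asked, in the order asked, and still so for the second after the job is handed in, with the robot touching nothing.
It also fails if it takes over 70 s, if anything falls off the work surface, if the arm or the gripper's body presses on something with over 40 N, if the wrist force passes 120 N, or if a joint passes its speed limit or range.

ROBOT

A 6-joint arm with a two-finger parallel gripper is mounted at the origin on a cart in front of the work surface, level with it; the furniture and walls round the work are solid. World frame = base frame: x ahead of the robot, y to its left, z up, the work surface at z = 0. Lengths are in mm, angles in rad, forces in N, time in s.
With the tool pointing down it reaches from about 350 to 875 mm from the base axis. Payload 4.2 kg.
Tool frame: the origin (TCP) lies midway between the tips of the shut fingers; the grasp point (between the pads) lies 19 mm behind it (tcp_to_grasp is the distance from the TCP to the grasp point, in mm); z points along the fingers, y is the line along which they close (so a half turn about z gives the same grasp; the last joint's range is limited). The gripper opens to 85 mm and grips with 20 to 120 N. Pads are 22 mm wide; open, the fingers measure 114 mm over their backs; the gripper's body (76 mm by 85 mm) begins 54 mm behind the grasp point. The pads swing forward as they close: fully open they stand 13 mm farther back than shut.
Start: joints at [1.419, 0.385, 0.008, 0, -1.194, -0.259], TCP at [249.556, 572.993, 231.312] pointing down, gripper open.
Joint ranges: [-3.14, 3.14], [-1.21, 2.06], [-1.07, 1.41], [-3.16, 2.05], [-2.99, -0.16], [-3.1, 3.1]. Speed limits (rad/s): [2.79, 2.79, 3.14, 3.14, 3.14, 3.14].

INTERFACE

Orientations are given as a unit quaternion [x, y, z, w].
In Python, from bench import read_state, get_image, job_done, tcp_to_grasp gives the robot as it stands.
- The arm moves only by the tool jog_arm, never from a script. Its argument "plan" is a list of rows, each a list of 3 entries, a list of its own where there are three numbers: the finger opening in mm, from 0 to 85.4, then the shift along the tool's x, y, z as a fraction of full scale, then the turn, a rotation vector about the tool's x, y, z as a fraction of full scale. A call has 1 to 10 rows; each row is the pose to reach, as a shift and turn from the pose commanded when the call began, along the tool's axes at that moment; what a row does not reach only later rows make up. Full scale, the value 1, is 0.1 m for a shift and 60 degrees for a turn. A row lasts 1/8 s, in which the tool goes at most 62.5 mm and 10.7 degrees, less where a joint would pass 70% of its speed; a pose out of reach is approached as far as the arm can. A call with a number of a shift or a turn outside -1 to 1 is refused whole. A call with a gripper value outside its range is refused whole. The fingers move at their own pace and stop on an object; the grip force is fixed at half the most. Time passes only in rows, so rows that repeat a pose let the fingers close. It gives the time, the measured TCP pose, the force, the opening and the grip force at its end, in the units of the state.
- read_state(): the state, without advancing time (a new reading comes with each control period).
- get_image(name): name is "side" or "top"; returns a dict with "img" (384x512x3 uint8, red, green, blue), "range_z" (384x512 float32, mm along the optical axis (not along the pixel's ray), 0 where there is no reading), "intrinsics" (3x3 intrinsics, pixels), "distortion" ([k1, k2, p1, p2, k3] as OpenCV has them; the pictures are not rectified), "extrinsics" (4x4, takes a point from camera to world coordinates). Camera axes: x right, y down, z forward; pixel columns grow to the right and rows downward; lengths in mm; the calibration is good to about 2 mm. A picture is of the moment at which its call begins.
- job_done(): hands the job in; it is judged then, once.
The state is a dict: "clock": time; "joints": joint angles; "joint_vel": joint speeds; "joint_efforts": joint torques, N m; "position": TCP position; "ee_rot": TCP orientation; "contact_force": force on the tool from outside, world axes, zero at the start; "wrist_torque": the same for the moment, N m; "gripper_width": finger opening in mm; "grasp_force": force on a finger pad.
Only numpy, scipy, OpenCV 4.12 (cv2) and the standard library are available. Lean on these libraries where they do the work, as an engineer would, in place of code of your own. Each camera call takes 0.05 s, during which the arm holds its last target. There are 200 camera calls.

## Working session

There is one attempt and no reset: what is moved stays moved. The work goes in short steps, Python scripts to look and compute and a tool call to move; the robot and the scene stay as the last step left them, time stands still between calls to the robot, and variables do not carry over. Pictures are saved under pics/ and viewed, at most 10 in all, crops included, and the job is handed in when it is done.

Besides the shell and the picture viewer there is one more tool, called after "Request:" as name(argument=value, ...) on one line, values as JSON. jog_arm: Moves the arm, as the interface text tells. Its arguments: {"type":"object","properties":{"plan":{"type":"array"}},"required":["plan"]}

```bash
mkdir -p pics
cat > h.py <<'E'
import numpy as np, cv2
from bench import *
def grab(name):
    d=get_image(name); np.savez('pics/'+name+'.npz',**{k:np.array(d[k]) for k in d}); return d
def load(name): return dict(np.load('pics/'+name+'.npz'))
def px(d,pts,z=None):
    "pixels -> world; on plane z if given else by depth"
    K=np.array(d['intrinsics'],float);D=np.array(d['distortion'],float);T=np.array(d['extrinsics'],float);out=[]
    for u,v in pts:
        r=np.append(cv2.undistortPoints(np.array([[[u,v]]],float),K,D)[0,0],1)
        if z is None: s=d['range_z'][int(round(v)),int(round(u))]
        else: s=(z-T[2,3])/(T[:3,:3]@r)[2]
        out.append(T[:3,:3]@r*s+T[:3,3])
    return np.array(out)
E
python3 - <<'E'
from h import *
print(read_state(), tcp_to_grasp)
ims=[]
for n in('top','side'):
    d=grab(n); cv2.imwrite(f'pics/{n}0.png',cv2.resize(d['img'][:,:,::-1],(796,597))); print(np.array(d['extrinsics']).round(3),d['intrinsics'])
E
```

```text
{'clock': 0.0, 'joints': array([ 1.41858543e+00,  3.85547439e-01,  6.64698924e-03, -4.89640008e-04,
       -1.19400929e+00, -2.58593906e-01]), 'joint_vel': array([-0.00079974, -0.00107696,  0.00021558, -0.00158932,  0.00071257,
       -0.00023738]), 'joint_efforts': array([-1.70599462e-03, -3.92288268e+01,  1.88406676e+01,  4.18607891e+00,
       -4.58289942e-03, -3.75260100e-06]), 'position': array([249.34835461, 572.47603656, 230.23676216]), 'ee_rot': array([ 9.78959992e-01, -2.04049421e-01, -1.71047774e-04,  1.06731086e-03]), 'contact_force': array([ 0.05455335,  0.16110159, -0.74157794]), 'wrist_torque': array([-0.0243466 ,  0.01241932,  0.03769758]), 'grasp_force': 0.0, 'gripper_width': 85.471836051117} 18.700000000000003
[[ 2.200000e-02 -9.990000e-01  4.000000e-02  4.892300e+02]
 [-1.000000e+00 -2.300000e-02 -1.400000e-02 -6.501000e+00]
 [ 1.500000e-02 -4.000000e-02 -9.990000e-01  1.034167e+03]
 [ 0.000000e+00  0.000000e+00  0.000000e+00  1.000000e+00]] [[395.65434436   0.         249.8252562 ]
 [  0.         395.65434436 191.6975635 ]
 [  0.           0.           1.        ]]
[[ 9.91000e-01 -6.10000e-02  1.15000e-01  4.02929e+02]
 [-1.30000e-01 -5.60000e-01  8.18000e-01 -9.09114e+02]
 [ 1.50000e-02 -8.26000e-01 -5.63000e-01  6.83345e+02]
 [ 0.00000e+00  0.00000e+00  0.00000e+00  1.00000e+00]] [[362.70439346   0.         250.35578382]
 [  0.         362.70439346 194.47666992]
 [  0.           0.           1.        ]]
```

View pics/top0.png

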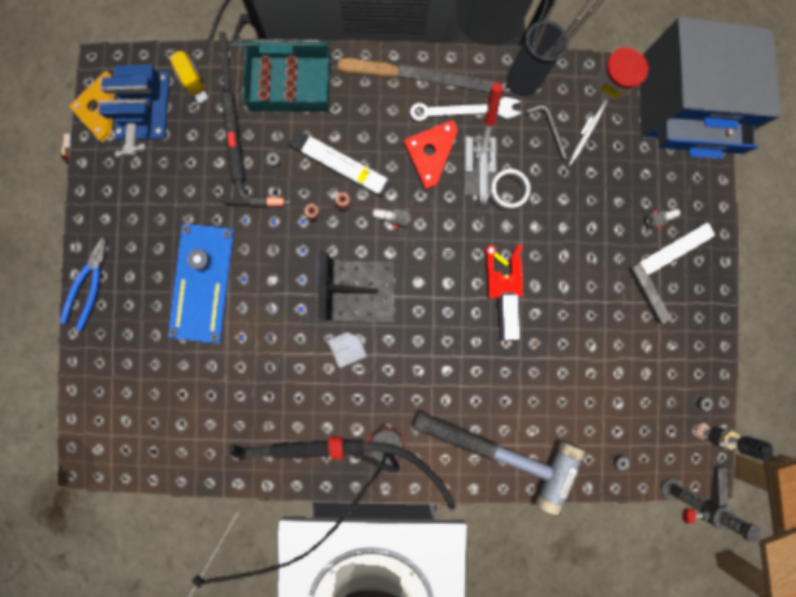

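View pics/side0.png

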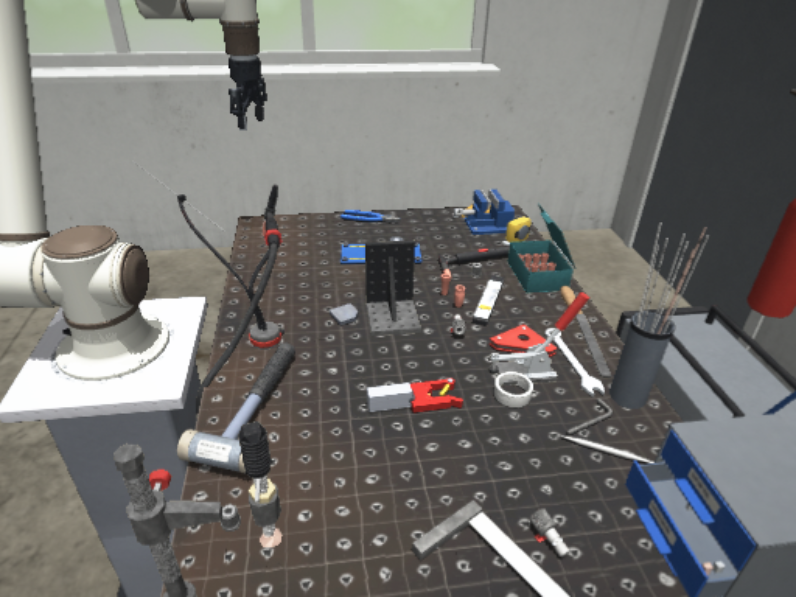

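The top view shows the hook at about (505,290), mouth up. The stand is at (200,285) with its pin at (198,260), and the stop angle stands between them. Next I'll enlarge both.

Run:
```python
from h import *
d=load('top'); im=d['img'][:,:,::-1]
a=im[150:225,300:350]; b=im[140:225,102:157]
f=lambda c:cv2.resize(c,None,fx=7,fy=7,interpolation=cv2.INTER_CUBIC)
A=f(a);B=f(b);C=np.zeros((595,A.shape[1]+B.shape[1],3),np.uint8);C[:A.shape[0],:A.shape[1]]=A;C[:B.shape[0],A.shape[1]:]=B
cv2.imwrite('pics/crop1.png',C);print(C.shape)
```

```text
(595, 735, 3)
```

View pics/crop1.png

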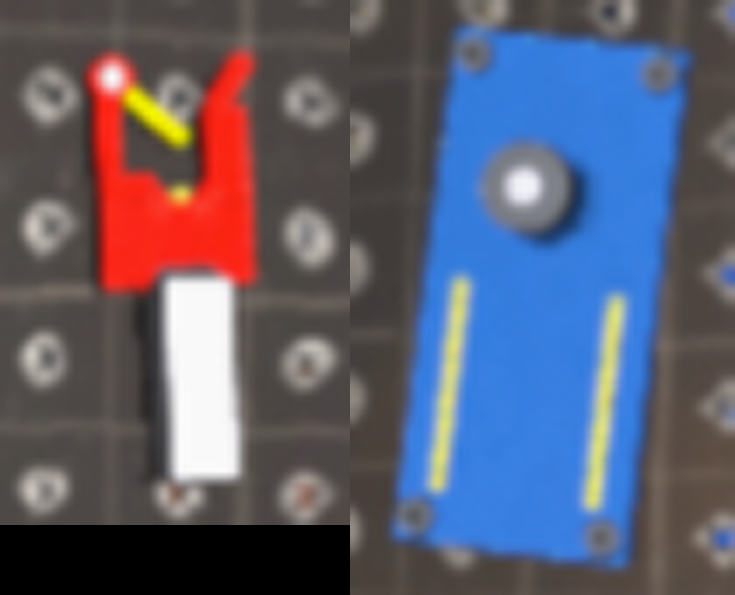

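In the crop the shank top has corners at about (163,278), (233,276), (241,478) and (172,480). The red head's rear corners are at (104,290) and (257,280). The plate corners are at (458,28), (690,50), (628,568) and (393,540), and the pin head centre is at (527,190).

Run:
```python
from h import *
d=load('top')
c=lambda P,u0,v0:[((x+.5)/7-.5+u0,(y+.5)/7-.5+v0) for x,y in P]
sh=px(d,c([(163,278),(233,276),(241,478),(172,480)],300,150),36)
hd=px(d,c([(104,290),(257,280),(95,75),(180,193)],300,150),16)
pl=px(d,c([(458-350,28),(690-350,50),(628-350,568),(393-350,540)],102,140),6)
pin=px(d,c([(527-350,190)],102,140),41)
for n,a in(('sh',sh),('hd',hd),('pl',pl),('pin',pin)): print(n,a.round(1).tolist())
def ax(a): v=(a[0]+a[1]-a[2]-a[3])/2; return np.linalg.norm(v),np.arctan2(v[1],v[0])
print('shank',ax(sh),sh.mean(0),np.linalg.norm(sh[0]-sh[1]));print('plate',ax(pl),pl.mean(0))
# colour/depth based refinement
hsv=cv2.cvtColor(d['img'],cv2.COLOR_RGB2HSV)
for nm,lo,hi,box,z in(('blue',(100,120,80),(120,255,255),(102,140,157,225),6),('white',(0,0,200),(180,40,255),(318,185,340,222),36)):
    m=cv2.inRange(hsv,lo,hi);k=np.zeros_like(m);x0,y0,x1,y1=box;k[y0:y1,x0:x1]=m[y0:y1,x0:x1]
    cs,_=cv2.findContours(k,cv2.RETR_EXTERNAL,cv2.CHAIN_APPROX_NONE);cc=max(cs,key=cv2.contourArea)
    w=px(d,cc[:,0],z)[:,:2].astype(np.float32);print(nm,cv2.minAreaRect(w))
Tw=px(d,[((180+.5)/7-.5+300,(193+.5)/7+150)]);print('pad depth',Tw)
for z in [(329,200),(329,208),(177-0+0,0)]: print(px(d,[z])) if z[1] else 0
print('pinhead',px(d,[(127,167)]),'plate',px(d,[(125,190)]), 'table',px(d,[(160,190)]))
```

```text
sh [[539.7, -206.2, 36.0], [541.0, -232.1, 36.0], [467.6, -236.2, 36.0], [466.4, -210.7, 36.0]]
hd [[535.8, -188.2, 16.0], [540.8, -245.7, 16.0], [615.7, -183.7, 16.0], [572.5, -216.2, 16.0]]
pl [[650.2, 333.8, 6.0], [643.1, 244.0, 6.0], [448.3, 260.9, 6.0], [456.3, 351.5, 6.0]]
pin [[585.7, 293.7, 41.0]]
shank (np.float64(73.47906634992458), np.float64(0.05836590904107233)) [ 503.68230914 -221.30259847   36.        ] 25.858030136133827
plate (np.float64(195.15590414392685), np.float64(-0.08906439344601794)) [549.48515261 297.54650154   6.        ]
blue ((550.1897583007812, 297.893798828125), (92.20454406738281, 195.82920837402344), 85.05130767822266)
white ((503.8077392578125, -220.9530029296875), (69.71553039550781, 22.5391845703125), 3.90604305267334)
pad depth [[ 571.51088731 -217.11905659   11.72636408]]
[[ 512.81165827 -222.91884405   34.02840007]]
[[ 492.41345008 -222.70337498   36.50112675]]
pinhead [[585.30133734 294.32605306  37.70331484]] plate [[527.67465959 307.28291784   5.08063525]] table [[530.06177148 215.58192856  -2.72405775]]
```

Run:
```python
from h import *
d=load('top'); P=[(u,v) for v in range(30,340,2) for u in range(40,480,2) if d['range_z'][v,u]>0]
W=px(d,P)
print('rows x, cols y 500..-400; max z per 50mm cell')
for x in range(700,50,-50):
    print(x,[int(max([w[2] for w in W[(abs(W[:,0]-x)<25)&(abs(W[:,1]-y)<25)]],default=-9)) for y in range(500,-401,-50)])
```

```text
rows x, cols y 500..-400; max z per 50mm cell
700 [3, 2, 3, 2, 2, 18, 19, 17, 41, 46, 18, 25, 17, 56, 27, 26, 4, 3, 2]
650 [1, 2, 2, 11, 12, 11, 2, 4, 45, 2, 28, 29, 2, 1, 1, 3, 2, 2, 3]
600 [15, 9, 2, 8, 43, 7, 2, 2, 150, 135, 15, 15, 2, 2, 17, 19, 2, 3, 4]
550 [13, 2, 3, 9, 39, 8, 4, 1, 152, 150, 51, 14, 2, 2, 38, 36, 3, 2, 2]
500 [13, 3, 2, 8, 10, 9, 2, 4, 151, 151, 15, 13, 1, 2, 38, 38, 1, 2, 2]
450 [12, 2, 3, 9, 9, 12, 2, 2, 8, 14, 10, 2, 3, 3, 36, 38, 3, 2, 1]
400 [3, 2, 3, 4, 3, 4, 3, 2, 3, 11, 3, 1, 2, 2, 1, 2, 1, 2, 2]
350 [2, 3, 2, 2, 1, 2, 0, 2, 2, 200, 199, 29, 31, 3, 2, 2, 2, 6, 2]
300 [4, 2, 2, 2, 3, 2, 238, 192, 197, 204, 201, 183, 125, 36, 37, 30, 41, 47, 2]
250 [2, 3, 3, 1, 2, 2, 3, 1, 3, 158, 155, 131, 117, 1, 32, 35, 48, 46, 28]
200 [2, 3, 2, 4, 2, 2, 147, 1, 3, 174, 154, 3, 49, 28, 2, 25, 48, 38, 2]
150 [-856, -9, -847, -844, -9, -847, -9, 0, 1, 1, 0, 3, 2, 0, -9, -9, -856, -9, -847]
100 [-847, -9, -9, -9, -9, -9, -9, -748, -150, -153, -164, -167, -162, -9, -851, -9, -847, -9, -9]
```

Request:
jog_arm(plan=[[70,[0.5,0,0],[0,0,0]],[70,[1,0.25,0],[0,0,0]],[70,[1,0.5,0],[0,0,0]]])

```text
clock: 0.48
position: [323.3, 485.0, 230.2]
ee_rot: [0.979, -0.206, -0.0, 0.001]
contact_force: [-0.6, 0.1, 0.2]
gripper_width: 69.9
grasp_force: 0.0
```

Request:
jog_arm(plan=[[70,[0.5,0.3,0],[0,0,0]],[70,[1,0.6,0],[0,0,0]],[70,[1,0.6,0],[0,0,0]]])

```text
clock: 0.85
position: [390.3, 389.2, 231.1]
ee_rot: [0.978, -0.206, -0.0, 0.001]
contact_force: [0.3, 0.1, 0.1]
gripper_width: 70.0
grasp_force: 0.0
```

Request:
jog_arm(plan=[[70,[0.4,0.4,0],[0,0,0]],[70,[0.8,0.8,0],[0,0,0]],[70,[1,1,0],[0,0,0]]])

```text
clock: 1.23
position: [440.8, 259.1, 231.1]
ee_rot: [0.979, -0.204, -0.0, 0.0]
contact_force: [0.6, 0.4, -0.1]
gripper_width: 69.8
grasp_force: 0.0
```

Request:
jog_arm(plan=[[70,[0.4,0.4,0],[0,0,0]],[70,[0.8,0.8,0],[0,0,0]],[70,[1,1,0],[0,0,0]]])

```text
clock: 1.6
position: [492.8, 127.5, 231.0]
ee_rot: [0.979, -0.205, -0.0, 0.0]
contact_force: [-0.0, 0.5, 0.2]
gripper_width: 70.1
grasp_force: 0.0
```

Request:
jog_arm(plan=[[70,[0.2,0.4,0],[0,0,0]],[70,[0.4,0.8,0],[0,0,0]],[70,[0.5,1,0],[0,0,0]]])

```text
clock: 1.98
position: [498.2, 16.3, 231.0]
ee_rot: [0.979, -0.204, -0.0, 0.0]
contact_force: [-0.6, 0.1, 0.6]
gripper_width: 69.9
grasp_force: 0.0
```

Request:
jog_arm(plan=[[70,[0.2,0.4,0],[0,0,0]],[70,[0.4,0.8,0],[0,0,0]],[70,[0.5,1,0],[0,0,0]]])

```text
clock: 2.35
position: [504.4, -95.3, 230.9]
ee_rot: [0.979, -0.204, -0.0, 0.0]
contact_force: [-0.0, -0.1, 0.1]
gripper_width: 69.8
grasp_force: 0.0
```

Request:
jog_arm(plan=[[70,[0.3,0.5,0],[0,0,-0.15]],[70,[0.57,1,0],[0,0,-0.3]],[70,[0.57,1,0],[0,0,-0.4546]],[70,[0.57,1,0],[0,0,-0.4546]]])

```text
clock: 2.85
position: [516.7, -208.7, 230.7]
ee_rot: [1.0, 0.031, -0.001, -0.0]
contact_force: [-0.2, 0.0, -0.2]
gripper_width: 70.0
grasp_force: 0.0
```

Run:
```python
from h import *
s=read_state();print(s['position'],s['ee_rot'],2*np.arctan2(s['ee_rot'][1],s['ee_rot'][0]),s['joints'])
```

```text
[ 516.71827064 -208.72017562  230.6605766 ] [ 9.99507960e-01  3.13615330e-02 -5.02711750e-04 -2.00249819e-04] 0.06273336148828447 [-9.32131116e-02  2.70848830e-01 -1.60889098e-01 -2.99846710e-04
 -1.14010581e+00  1.72686813e+00]
```

Request:
jog_arm(plan=[[70,[-0.06,0.12,0.4],[0,0,0]],[70,[-0.06,0.12,0.8],[0,0,0]],[70,[-0.06,0.12,1],[0,0,0]]])

```text
clock: 3.22
position: [510.4, -219.7, 129.1]
ee_rot: [0.999, 0.032, -0.002, -0.001]
contact_force: [0.2, -0.3, 0.0]
gripper_width: 69.8
grasp_force: 0.0
```

Request:
jog_arm(plan=[[70,[0,0,0.4],[0,0,0]],[70,[0,0,0.7],[0,0,0]],[70,[0,0,0.7],[0,0,0]]])

```text
clock: 3.6
position: [510.0, -219.7, 59.2]
ee_rot: [0.999, 0.032, -0.003, -0.001]
contact_force: [0.1, -0.0, 0.0]
gripper_width: 70.1
grasp_force: 0.0
```

Run:
```python
from h import *
s=read_state();print(s['position'])
d=grab('side');a=d['img'][195:285,215:335,::-1];d2=grab('top');b=d2['img'][145:235,295:365,::-1]
C=np.hstack([cv2.resize(x,None,fx=4,fy=6 if 0 else 4,interpolation=cv2.INTER_CUBIC) for x in(a,b)]);cv2.imwrite('pics/c2.png',C);print(C.shape)
```

```text
[ 509.99917688 -219.67773397   59.21176656]
(360, 760, 3)
```

View pics/c2.png

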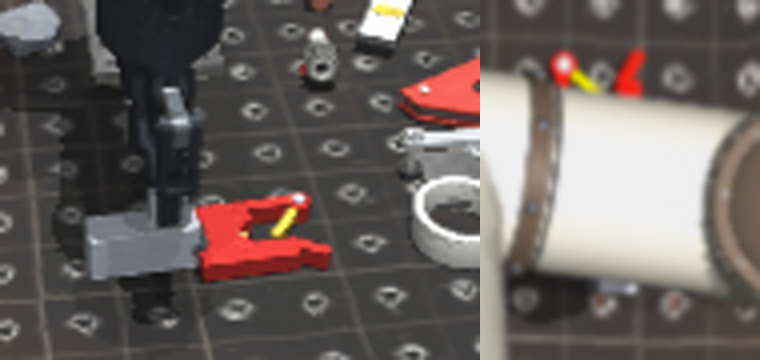

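The side crop shows the open fingers above and on either side of the shank, near the grip point, and nothing fouls them. I'll descend and grip.

Request:
jog_arm(plan=[[70,[0.015,0,0.3],[0,0,0]],[70,[0.015,0,0.45],[0,0,0]],[70,[0.015,0,0.53],[0,0,0]],[70,[0.015,0,0.53],[0,0,0]],[15,[0.015,0,0.53],[0,0,0]],[15,[0.015,0,0.53],[0,0,0]],[15,[0.015,0,0.53],[0,0,0]],[15,[0.015,0,0.53],[0,0,0]],[15,[0.015,0,0.53],[0,0,0]],[15,[0.015,0,0.53],[0,0,0]]])

```text
clock: 4.95
position: [513.2, -220.7, 9.1]
ee_rot: [0.999, 0.033, 0.0, 0.0]
contact_force: [-1.8, 3.0, 5.5]
gripper_width: 22.9
grasp_force: 60.3
```

Request:
jog_arm(plan=[[15,[0,0,-0.1],[0,0,0]],[15,[0,0,-0.4],[0,0,0]],[15,[0,0,-0.7],[0,0,0]],[15,[0,0,-1],[0,0,0]],[15,[0,0,-1],[0,0,0]]])

```text
clock: 5.58
position: [513.7, -221.2, 109.8]
ee_rot: [0.999, 0.032, 0.002, 0.0]
contact_force: [0.1, 0.0, -5.8]
gripper_width: 22.8
grasp_force: 59.9
```

Request:
jog_arm(plan=[[15,[0,0,-0.3],[0,0,0]],[15,[0,0,-0.6],[0,0,0]],[15,[0,0,-1],[0,0,0]],[15,[0,0,-1],[0,0,0]]])

```text
clock: 6.08
position: [514.0, -221.2, 209.3]
ee_rot: [0.999, 0.033, 0.002, 0.0]
contact_force: [-0.5, 0.4, -6.2]
gripper_width: 22.8
grasp_force: 60.3
```

Run:
```python
from h import *
s=read_state();print(s['position'],s['ee_rot'],s['contact_force'],s['gripper_width'])
d=grab('side');c=d['img'][90:240,190:340,::-1];cv2.imwrite('pics/c3.png',cv2.resize(c,None,fx=4,fy=4,interpolation=cv2.INTER_CUBIC))
```

```text
[ 514.02250674 -221.17899435  209.30904486] [9.99468259e-01 3.25382904e-02 2.08693082e-03 3.23151914e-04] [-0.47535414  0.4384637  -6.15423225] 22.806904871059878
```

View pics/c3.png

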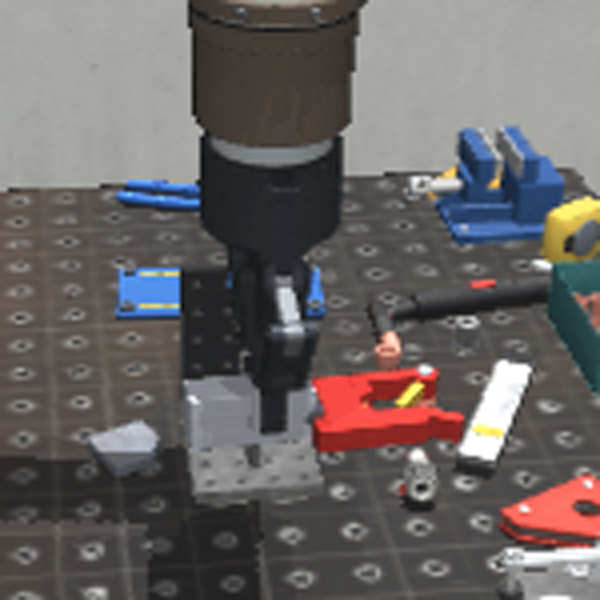

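The hook is held level and clear. Next I carry it to the stand.

Request:
jog_arm(plan=[[15,[0,-0.25,0],[0,0,0]],[15,[0,-0.6,0],[0,0,0]],[15,[-0.1,-1,0],[0,0,0]]])

```text
clock: 6.5
position: [494.5, -120.8, 204.3]
ee_rot: [0.999, 0.032, -0.003, -0.001]
contact_force: [0.4, 1.0, -6.0]
gripper_width: 23.2
grasp_force: 60.3
```

Request:
jog_arm(plan=[[15,[0,-0.35,0],[0,0,0]],[15,[0,-0.7,0],[0,0,0]],[15,[-0.1,-1,0],[0,0,0]]])

```text
clock: 6.88
position: [477.9, -21.6, 204.7]
ee_rot: [0.999, 0.032, -0.003, 0.0]
contact_force: [0.5, 0.6, -6.3]
gripper_width: 22.8
grasp_force: 60.3
```

Request:
jog_arm(plan=[[15,[0,-0.35,0],[0,0,0]],[15,[0,-0.7,0],[0,0,0]],[15,[-0.1,-1,0],[0,0,0]]])

```text
clock: 7.25
position: [461.5, 77.2, 204.8]
ee_rot: [0.999, 0.032, -0.003, 0.001]
contact_force: [0.3, 0.7, -6.0]
gripper_width: 23.2
grasp_force: 60.3
```

Request:
jog_arm(plan=[[15,[0,-0.35,0],[0,0,0]],[15,[0,-0.7,0],[0,0,0]],[15,[-0.1,-1,0],[0,0,0]]])

```text
clock: 7.62
position: [445.1, 176.0, 204.7]
ee_rot: [0.999, 0.032, -0.003, 0.001]
contact_force: [-0.2, 0.7, -6.7]
gripper_width: 23.4
grasp_force: 60.3
```

Request:
jog_arm(plan=[[15,[0,-0.35,0],[0,0,0.05]],[15,[0,-0.7,0],[0,0,0.1]],[15,[0,-1,0],[0,0,0.145]],[15,[0,-1,0],[0,0,0.145]]])

```text
clock: 8.12
position: [438.8, 276.1, 204.6]
ee_rot: [0.999, -0.043, -0.002, 0.002]
contact_force: [-0.5, -0.5, -6.4]
gripper_width: 23.1
grasp_force: 60.6
```

```bash
cat > go.py <<'E'
from h import *
def rel(target):
    s=read_state();from scipy.spatial.transform import Rotation as R
    r=R.from_quat(s['ee_rot']);print('pos',s['position'].round(2),'yaw',round(2*np.arctan2(s['ee_rot'][1],s['ee_rot'][0]),4),'axes z',r.as_matrix()[:,2].round(4),'F',s['contact_force'].round(1),'clk',s['clock'])
    print('shift frac',(r.inv().apply(np.array(target)-s['position'])/100).round(4))
E
python3 -c "
from go import *
rel([440.6,306.7,209.3])"
```

```text
pos [438.79 276.07 204.57] yaw -0.085 axes z [-0.0051 -0.0036 -1.    ] F [-0.5 -0.5 -6.4] clk 8.125
shift frac [-0.0082 -0.3065 -0.0485]
```

Request:
jog_arm(plan=[[15,[0,-0.3,0.2],[0,0,0]],[15,[0,-0.31,0.6],[0,0,0]],[15,[0,-0.31,1],[0,0,0]],[15,[0,-0.31,1],[0,0,0]]])

```text
clock: 8.62
position: [439.8, 302.1, 103.1]
ee_rot: [0.999, -0.044, -0.005, 0.005]
contact_force: [-0.4, -0.3, -5.8]
gripper_width: 22.8
grasp_force: 60.6
```

Request:
jog_arm(plan=[[15,[0,0,0.3],[0,0,0]],[15,[0,0,0.6],[0,0,0]],[15,[0,0,0.6],[0,0,0]]])

```text
clock: 9.0
position: [442.2, 304.6, 47.2]
ee_rot: [0.999, -0.044, -0.002, 0.002]
contact_force: [-1.0, -0.0, -5.3]
gripper_width: 22.8
grasp_force: 60.6
```

Run:
```python
from go import *
rel([440.6,306.7,17])
d=grab('side');a=d['img'][120:190,200:290,::-1];d2=grab('top');b=d2['img'][130:240,90:180,::-1]
f=lambda x,k:cv2.resize(x,None,fx=k,fy=k,interpolation=cv2.INTER_CUBIC)
A=f(a,4.5);B=f(b,4.5);C=np.zeros((max(A.shape[0],B.shape[0]),A.shape[1]+B.shape[1],3),np.uint8);C[:A.shape[0],:A.shape[1]]=A;C[:B.shape[0],A.shape[1]:]=B;cv2.imwrite('pics/c4.png',C);print(C.shape)
```

```text
pos [442.2  304.62  47.2 ] yaw -0.0872 axes z [-0.0033 -0.004  -1.    ] F [-1.  -0.  -5.3] clk 9.0
shift frac [-0.0168 -0.0206  0.302 ]
(495, 810, 3)
```

View pics/c4.png

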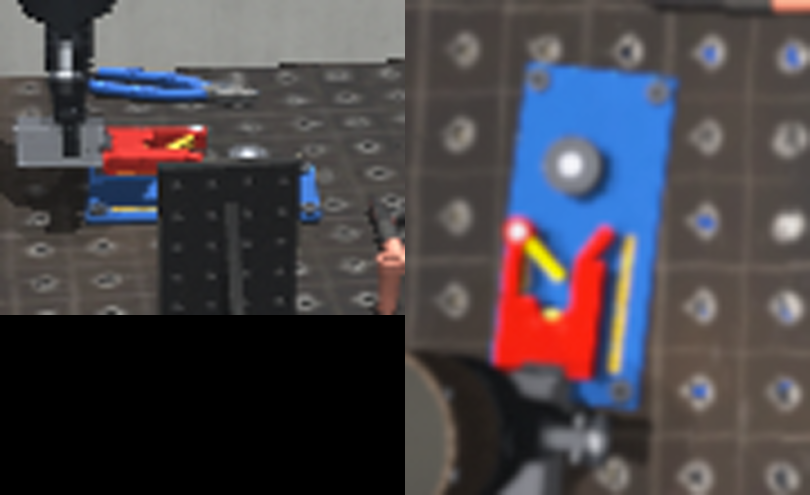

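The top crop shows the hook directly behind the pin and aligned with the plate. The brass pad is at (551,313), the pivot at (516,231) and the pin head at (573,165).

Run:
```python
from h import *
d=load('top');c=lambda P:[((x-405+.5)/4.5-.5+90,(y+.5)/4.5-.5+130) for x,y in P]
h=px(d,c([(496,362),(593,378),(551,313),(516,231)]),54);p=px(d,c([(573,165)]),41)
y=-.087;s=np.array([np.cos(y),np.sin(y)]);n=np.array([-s[1],s[0]])
for q in [*h,*p]: e=q[:2]-p[0,:2];print(q.round(1),'along',round(e@s,1),'lat',round(e@n,1))
# red mask centroid axis
hsv=cv2.cvtColor(d['img'],cv2.COLOR_RGB2HSV);m=(cv2.inRange(hsv,(0,150,100),(8,255,255))|cv2.inRange(hsv,(172,150,100),(180,255,255)))
v,u=np.nonzero(m[170:220,100:145]);W=px(d,list(zip(u+100,v+170)),54)[:,:2]-p[0,:2]
a=W@s;l=W@n
for t in range(-130,-30,8):
    k=(a>t)&(a<t+8)
    if k.any(): print(t,l[k].min().round(1),l[k].max().round(1))
print('front',a.max(),'rear',a.min())
```

```text
[474.7 329.8  54. ] along -114.9 lat 26.4
[467.2 274.1  54. ] along -117.4 lat -29.7
[502.7 299.1  54. ] along -84.3 lat -1.7
[548.  320.8  54. ] along -41.1 lat 23.8
[586.8 293.6  41. ] along 0.0 lat 0.0
-122 -28.6 26.0
-114 -28.3 26.8
-106 -29.7 27.7
-98 -28.8 28.0
-90 -29.8 27.3
-82 -29.5 28.2
-74 -28.6 26.5
-66 -29.7 27.5
-58 -29.1 27.8
-50 -27.9 29.0
-42 -29.8 17.1
front -35.47958241796496 rear -118.80786961344852
```

Request:
jog_arm(plan=[[15,[0,-0.015,0.1],[0,0,0]],[15,[0,-0.015,0.2],[0,0,0]],[15,[0,-0.015,0.28],[0,0,0]],[15,[0,-0.015,0.28],[0,0,0]],[15,[0,-0.015,0.28],[0,0,0]]])

```text
clock: 9.72
position: [443.4, 307.9, 20.3]
ee_rot: [0.999, -0.043, 0.0, -0.0]
contact_force: [0.4, 0.7, -7.5]
gripper_width: 22.8
grasp_force: 60.7
```

```bash
python3 -c "
from go import *
rel([440.6,306.7,16.5])"
```

```text
pos [443.37 307.94  20.35] yaw -0.0863 axes z [ 3.e-04  1.e-04 -1.e+00] F [ 0.4  0.7 -7.5] clk 9.725
shift frac [-0.0265  0.0148  0.0385]
```

Request:
jog_arm(plan=[[15,[0,0.015,0.02],[0,0,0]],[15,[0,0.015,0.035],[0,0,0]],[15,[0,0.015,0.035],[0,0,0]],[15,[0,0.015,0.035],[0,0,0]]])

```text
clock: 10.22
position: [443.2, 306.3, 16.9]
ee_rot: [0.999, -0.043, 0.0, -0.0]
contact_force: [-0.2, -0.3, -5.7]
gripper_width: 23.0
grasp_force: 60.7
```

```bash
python3 -c "
from go import *
rel([440.6,306.7,16.5])"
```

```text
pos [443.15 306.32  16.9 ] yaw -0.0865 axes z [ 2.e-04  1.e-04 -1.e+00] F [-0.2 -0.3 -5.7] clk 10.225
shift frac [-0.0258 -0.0016  0.004 ]
```

Request:
jog_arm(plan=[[15,[0.1,0,0],[0,0,0]],[15,[0.2,0,0],[0,0,0]],[15,[0.3,0,0],[0,0,0]],[15,[0.4,0,0],[0,0,0]],[15,[0.4,0,0],[0,0,0]],[15,[0.4,0,0],[0,0,0]]])

```text
clock: 10.98
position: [482.6, 302.5, 16.6]
ee_rot: [0.999, -0.043, -0.0, 0.0]
contact_force: [-0.1, -0.4, -6.1]
gripper_width: 23.0
grasp_force: 60.8
```

Run:
```python
from go import *
rel([518,299.8,16.5])
d2=grab('top');b=d2['img'][140:220,100:160,::-1];cv2.imwrite('pics/c5.png',cv2.resize(b,None,fx=7,fy=7,interpolation=cv2.INTER_CUBIC))
```

```text
pos [482.64 302.46  16.58] yaw -0.087 axes z [-7.e-04 -5.e-04 -1.e+00] F [-0.1 -0.4 -6.1] clk 10.975
shift frac [ 0.3546 -0.0042  0.0006]
```

View pics/c5.png

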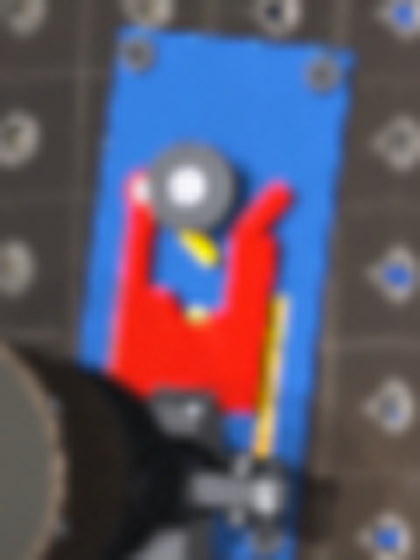

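The pin sits centred in the mouth with its head above the arms, so I push on in small steps.

Request:
jog_arm(plan=[[15,[0.05,0,0],[0,0,0]],[15,[0.1,0,0],[0,0,0]],[15,[0.14,0,0],[0,0,0]],[15,[0.18,0,0],[0,0,0]],[15,[0.18,0,0],[0,0,0]]])

```text
clock: 11.65
position: [501.3, 301.7, 16.7]
ee_rot: [0.999, -0.043, 0.0, -0.0]
contact_force: [-2.6, 3.1, -7.7]
gripper_width: 23.0
grasp_force: 60.8
```

Request:
jog_arm(plan=[[15,[0.04,0,0],[0,0,0]],[15,[0.08,0,0],[0,0,0]],[15,[0.11,0,0],[0,0,0]],[15,[0.11,0,0],[0,0,0]]])

```text
clock: 12.15
position: [512.8, 300.8, 17.0]
ee_rot: [0.999, -0.043, 0.001, -0.001]
contact_force: [-1.3, 3.5, -7.8]
gripper_width: 23.1
grasp_force: 60.8
```

Request:
jog_arm(plan=[[15,[0.015,0,0],[0,0,0]],[15,[0.03,0,0],[0,0,0]],[15,[0.03,0,0],[0,0,0]]])

```text
clock: 12.52
position: [515.3, 300.4, 17.0]
ee_rot: [0.999, -0.043, 0.0, -0.0]
contact_force: [-1.2, 3.1, -6.2]
gripper_width: 23.4
grasp_force: 60.8
```

Request:
jog_arm(plan=[[15,[0.01,0,0],[0,0,0]],[15,[0.02,0,0],[0,0,0]],[15,[0.02,0,0],[0,0,0]]])

```text
clock: 12.9
position: [517.2, 300.1, 16.9]
ee_rot: [0.999, -0.043, 0.0, -0.0]
contact_force: [-0.5, 4.3, -7.0]
gripper_width: 22.7
grasp_force: 60.8
```

Request:
jog_arm(plan=[[15,[0.01,0,0],[0,0,0]],[15,[0.02,0,0],[0,0,0]],[15,[0.02,0,0],[0,0,0]]])

```text
clock: 13.28
position: [518.5, 299.8, 16.9]
ee_rot: [0.999, -0.043, -0.0, 0.0]
contact_force: [-3.0, 3.4, -5.0]
gripper_width: 22.9
grasp_force: 61.1
```

Request:
jog_arm(plan=[[15,[0.005,0,0],[0,0,0]],[15,[0.01,0,0],[0,0,0]],[15,[0.01,0,0],[0,0,0]]])

```text
clock: 13.65
position: [518.6, 299.7, 16.9]
ee_rot: [0.999, -0.043, -0.001, 0.0]
contact_force: [-6.5, 4.3, -3.5]
gripper_width: 22.8
grasp_force: 61.3
```

Request:
jog_arm(plan=[[15,[0.01,0,0],[0,0,0]],[15,[0.015,0,0],[0,0,0]],[15,[0.015,0,0],[0,0,0]]])

```text
clock: 14.02
position: [518.7, 299.6, 16.9]
ee_rot: [0.999, -0.043, -0.002, 0.001]
contact_force: [-10.4, 6.3, -0.5]
gripper_width: 23.0
grasp_force: 61.7
```

Request:
jog_arm(plan=[[15,[0.005,0,0],[0,0,0]],[15,[0.01,0,0],[0,0,0]],[15,[0.01,0,0],[0,0,0]]])

```text
clock: 14.4
position: [518.9, 299.5, 16.9]
ee_rot: [0.999, -0.043, -0.003, 0.001]
contact_force: [-13.9, 6.9, -0.0]
gripper_width: 23.4
grasp_force: 61.9
```

Request:
jog_arm(plan=[[15,[0.005,0,0],[0,0,0]],[15,[0.01,0,0],[0,0,0]],[15,[0.01,0,0],[0,0,0]]])

```text
clock: 14.78
position: [519.3, 299.4, 16.9]
ee_rot: [0.999, -0.043, -0.003, 0.001]
contact_force: [-15.3, 7.3, 1.9]
gripper_width: 22.9
grasp_force: 62.1
```

Request:
jog_arm(plan=[[15,[0.005,0,0],[0,0,0]],[15,[0.015,0,0],[0,0,0]],[15,[0.015,0,0],[0,0,0]]])

```text
clock: 15.15
position: [520.2, 299.4, 16.8]
ee_rot: [0.999, -0.043, -0.003, 0.001]
contact_force: [-18.2, 8.9, 2.1]
gripper_width: 23.2
grasp_force: 62.3
```

Request:
jog_arm(plan=[[15,[0,-0.01,0],[0,0,0]],[15,[0,-0.015,-0.005],[0,0,0]],[15,[0,-0.015,-0.005],[0,0,0]]])

```text
clock: 15.52
position: [520.2, 299.7, 17.0]
ee_rot: [0.999, -0.043, -0.004, 0.002]
contact_force: [-17.5, 5.2, 2.4]
gripper_width: 22.9
grasp_force: 62.0
```

Request:
jog_arm(plan=[[15,[0.005,0,0],[0,0,0]],[15,[0.01,0,0],[0,0,0]],[15,[0.01,0,0],[0,0,0]]])

```text
clock: 15.9
position: [520.5, 299.6, 17.0]
ee_rot: [0.999, -0.043, -0.005, 0.002]
contact_force: [-18.5, 7.3, 3.7]
gripper_width: 22.9
grasp_force: 62.2
```

Request:
jog_arm(plan=[[15,[0,0,-0.005],[0,0.01,0]],[15,[0,0,-0.01],[0,0.015,0]],[15,[0,0,-0.01],[0,0.015,0]]])

```text
clock: 16.27
position: [520.8, 299.5, 16.6]
ee_rot: [0.999, -0.043, 0.003, 0.003]
contact_force: [-14.6, 8.3, -5.3]
gripper_width: 22.9
grasp_force: 61.1
```

Request:
jog_arm(plan=[[15,[0.005,-0.005,0],[0,0,0]],[15,[0.01,-0.005,0],[0,0,0]],[15,[0.01,-0.005,0],[0,0,0]]])

```text
clock: 16.65
position: [520.8, 299.5, 16.6]
ee_rot: [0.999, -0.043, 0.002, 0.003]
contact_force: [-16.7, 7.5, -2.5]
gripper_width: 22.9
grasp_force: 61.6
```

Request:
jog_arm(plan=[[15,[0.005,-0.005,0],[0,0,0]],[15,[0.01,-0.005,0],[0,0,0]],[15,[0.01,-0.005,0],[0,0,0]]])

```text
clock: 17.02
position: [520.9, 299.5, 16.6]
ee_rot: [0.999, -0.043, 0.002, 0.004]
contact_force: [-20.6, 7.0, -0.2]
gripper_width: 23.1
grasp_force: 61.9
```

Request:
jog_arm(plan=[[15,[0.005,-0.005,0],[0,0,0]],[15,[0.01,-0.005,0],[0,0,0]],[15,[0.01,-0.005,0],[0,0,0]]])

```text
clock: 17.4
position: [520.9, 299.6, 16.6]
ee_rot: [0.999, -0.043, 0.001, 0.005]
contact_force: [-23.2, 7.0, 1.9]
gripper_width: 22.9
grasp_force: 62.1
```

Run:
```python
from go import *
rel([518,299.8,16.5])
f=lambda b,k:cv2.resize(b,None,fx=k,fy=k,interpolation=cv2.INTER_CUBIC)
A=f(grab('top')['img'][155:205,110:155,::-1],9);B=f(grab('side')['img'][135:180,230:265,::-1],9)
C=np.zeros((450,A.shape[1]+B.shape[1],3),np.uint8);C[:A.shape[0],:A.shape[1]]=A;C[:B.shape[0],A.shape[1]:]=B;cv2.imwrite('pics/c6.png',C)
```

```text
pos [520.92 299.55  16.56] yaw -0.087 axes z [ 9.0e-04 -9.1e-03 -1.0e+00] F [-23.2   7.    1.9] clk 17.4
shift frac [-0.0293  0.0001  0.0005]
```

View pics/c6.png

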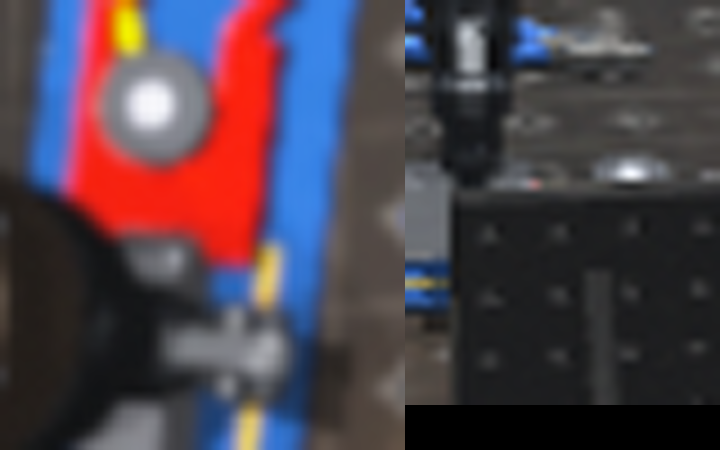

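Run:
```python
from h import *
d=load('top');c=lambda P:[((x+.5)/9-.5+110,(y+.5)/9-.5+155) for x,y in P]
p=px(d,c([(155,107)]),41)[0];y=-.087;s=np.array([np.cos(y),np.sin(y)]);n=np.array([-s[1],s[0]])
for z in(22,24):
  for q in px(d,c([(250,266),(263,200),(68,190)]),z): e=q[:2]-p[:2];print(z,'along',round(e@s,1),'lat',round(e@n,1))
hsv=cv2.cvtColor(d['img'],cv2.COLOR_RGB2HSV);m=(cv2.inRange(hsv,(0,150,100),(8,255,255))|cv2.inRange(hsv,(172,150,100),(180,255,255)))
v,u=np.nonzero(m[140:200,100:150]);W=px(d,list(zip(u+100,v+140)),23)[:,:2]-p[:2];a=W@s;l=W@n
print('front',a.max(),'rear',a.min());
for t in range(-45,45,8):
    k=(a>t)&(a<t+8);print(t,l[k].min().round(1),l[k].max().round(1)) if k.any() else 0
yl=cv2.inRange(hsv,(24,150,120),(34,255,255));v,u=np.nonzero(yl[140:185,100:150]);W=px(d,list(zip(u+100,v+140)),22)[:,:2]-p[:2];print(np.c_[W@s,W@n].round(1))
s=read_state();print(s['wrist_torque'])
```

```text
22 along -41.2 lat -27.6
22 along -21.9 lat -29.0
22 along -25.2 lat 28.5
24 along -41.2 lat -28.1
24 along -22.0 lat -29.6
24 along -25.3 lat 27.8
front 42.51579232142987 rear -39.584943256494064
-45 -26.6 -13.2
-37 -28.9 22.3
-29 -28.0 26.0
-21 -27.0 27.0
-13 -28.4 25.3
-5 -27.7 26.6
3 -26.7 27.0
11 -28.1 26.0
19 -27.1 27.0
27 -28.0 27.4
35 -30.0 17.5
[[27.4 19.4]
 [27.6 16.7]
 [24.8 19.1]
 [25.  16.4]
 [22.2 18.7]
 [22.4 16.1]
 [22.7 13.4]
 [19.6 18.4]
 [19.9 15.7]
 [20.1 13.1]
 [17.3 15.4]]
[2.20946918 6.64662288 0.44490578]
```

The latch is still open at about 27° to the axis, against about 53° when shut, so the hook is not home yet. I'll relieve the side load while keeping the push on.

Request:
jog_arm(plan=[[15,[0,-0.01,0],[0,0,0]],[15,[0,-0.02,0],[0,0,0]],[15,[0,-0.02,0],[0,0,0]]])

```text
clock: 17.88
position: [521.2, 300.1, 16.4]
ee_rot: [0.999, -0.044, 0.0, 0.005]
contact_force: [-21.2, 4.7, 0.8]
gripper_width: 22.7
grasp_force: 62.0
```

Request:
jog_arm(plan=[[15,[0.005,-0.01,-0.005],[0,0,0]],[15,[0.01,-0.015,-0.01],[0,0.005,0]],[15,[0.01,-0.015,-0.01],[0,0.01,0]]])

```text
clock: 18.25
position: [521.3, 300.3, 16.1]
ee_rot: [0.999, -0.045, 0.004, 0.007]
contact_force: [-21.3, 3.1, -2.3]
gripper_width: 22.7
grasp_force: 61.5
```

Request:
jog_arm(plan=[[15,[0.005,0,0],[0,0,0]],[15,[0.01,0,0],[0,0,0]],[15,[0.01,0,0],[0,0,0]]])

```text
clock: 18.62
position: [521.4, 300.2, 16.1]
ee_rot: [0.999, -0.045, 0.004, 0.007]
contact_force: [-23.1, 3.0, -0.7]
gripper_width: 23.0
grasp_force: 61.7
```

```bash
cat > latch.py <<'E'
from go import *
rel([518,299.8,16.5])
d=grab('top');hsv=cv2.cvtColor(d['img'],cv2.COLOR_RGB2HSV);y=-.087;s=np.array([np.cos(y),np.sin(y)]);n=np.array([-s[1],s[0]]);p=np.array([586.8,293.6])
yl=cv2.inRange(hsv,(24,150,120),(34,255,255));v,u=np.nonzero(yl[140:185,100:150]);W=px(d,list(zip(u+100,v+140)),22)[:,:2]-p
print(np.c_[W@s,W@n].round(1).tolist())
v,u=np.nonzero((cv2.inRange(hsv,(0,150,100),(8,255,255))|cv2.inRange(hsv,(172,150,100),(180,255,255)))[140:200,100:150]);W=px(d,list(zip(u+100,v+140)),23)[:,:2]-p;a=W@s;l=W@n
print('front',a.max(),'rear',a.min(),'lat',np.median(l[a>-30][:]),l.min(),l.max())
E
python3 latch.py
```

```text
pos [521.37 300.2   16.12] yaw -0.0897 axes z [ 0.0064 -0.0148 -0.9999] F [-23.1   3.   -0.7] clk 18.625
shift frac [-0.0331  0.0071 -0.0039]
[[26.9, 19.7], [27.2, 17.1], [24.3, 19.4], [24.6, 16.7], [24.9, 14.1], [21.7, 19.1], [22.0, 16.4], [22.3, 13.7], [19.1, 18.7], [19.4, 16.1], [19.7, 13.4], [16.8, 15.7]]
front 42.07757121490615 rear -40.023164363017784 lat -12.789647128056728 -29.67298928260472 28.308245681967936
```

Request:
jog_arm(plan=[[15,[0,-0.01,0],[0,0,0]],[15,[0,-0.02,0],[0,0,0]],[15,[0,-0.03,0],[0,0,0]],[15,[0,-0.03,0],[0,0,0]]])

```text
clock: 19.18
position: [521.7, 301.1, 15.9]
ee_rot: [0.999, -0.046, 0.003, 0.009]
contact_force: [-20.8, -1.6, -0.6]
gripper_width: 22.7
grasp_force: 61.6
```

Request:
jog_arm(plan=[[15,[0.005,0,0],[0.01,0,0]],[15,[0.01,0,0],[0.017,0,0]],[15,[0.01,0,0],[0.017,0,0]]])

```text
clock: 19.55
position: [522.1, 301.2, 15.7]
ee_rot: [0.999, -0.046, 0.003, -0.0]
contact_force: [-22.7, -0.5, 0.0]
gripper_width: 22.8
grasp_force: 61.7
```

Request:
jog_arm(plan=[[15,[0.005,0,0],[0,0,0]],[15,[0.01,0,0],[0,0,0]],[15,[0.01,0,0],[0,0,0]]])

```text
clock: 19.92
position: [522.1, 301.1, 15.7]
ee_rot: [0.999, -0.045, 0.002, 0.0]
contact_force: [-25.5, -0.1, 1.2]
gripper_width: 22.8
grasp_force: 61.9
```

```bash
python3 latch.py
```

```text
pos [522.14 301.12  15.72] yaw -0.091 axes z [ 4.e-03 -5.e-04 -1.e+00] F [-25.5  -0.1   1.2] clk 19.925
shift frac [-0.04    0.0169 -0.0079]
[[29.5, 20.1], [29.8, 17.4], [26.9, 19.7], [27.2, 17.1], [27.5, 14.4], [24.3, 19.4], [24.6, 16.7], [24.9, 14.1], [21.7, 19.1], [22.0, 16.4], [22.3, 13.7], [19.4, 16.1], [19.7, 13.4], [20.0, 10.8]]
front 42.07757121490615 rear -40.307458061252376 lat -11.64755603596658 -27.382910876924125 28.635979307123655
```

Request:
jog_arm(plan=[[15,[-0.01,-0.01,-0.005],[0,0,0]],[15,[-0.02,-0.02,-0.01],[0,0,0]],[15,[-0.02,-0.02,-0.01],[0,0,0]]])

```text
clock: 20.35
position: [521.9, 301.9, 15.9]
ee_rot: [0.999, -0.046, 0.003, 0.001]
contact_force: [-16.3, -4.1, -3.9]
gripper_width: 23.1
grasp_force: 60.9
```

Request:
jog_arm(plan=[[15,[0.01,0,0],[0,0,0]],[15,[0.015,0,0],[0,0,0]],[15,[0.015,0,0],[0,0,0]]])

```text
clock: 20.72
position: [522.4, 301.8, 15.9]
ee_rot: [0.999, -0.046, 0.002, 0.001]
contact_force: [-19.5, -2.8, -2.0]
gripper_width: 23.1
grasp_force: 61.3
```

Request:
jog_arm(plan=[[15,[0.005,0,0],[0,0,0]],[15,[0.01,-0.005,0],[0,0,0]],[15,[0.01,-0.005,0],[0,0,0]]])

```text
clock: 21.1
position: [522.5, 301.8, 15.9]
ee_rot: [0.999, -0.046, 0.001, 0.001]
contact_force: [-23.5, -3.4, -1.2]
gripper_width: 22.9
grasp_force: 61.5
```

```bash
python3 latch.py
```

```text
pos [522.48 301.8   15.87] yaw -0.093 axes z [ 0.0019 -0.0031 -1.    ] F [-23.5  -3.4  -1.2] clk 21.1
shift frac [-0.0428  0.0241 -0.0064]
[[32.7, 15.1], [29.8, 17.4], [30.1, 14.8], [30.3, 12.1], [27.5, 14.4], [27.7, 11.8], [28.0, 9.1], [25.4, 8.8], [25.7, 6.1], [22.8, 8.5], [23.1, 5.8], [20.5, 5.5], [20.8, 2.8], [18.2, 2.5], [18.5, -0.1]]
front 42.07757121490615 rear -40.307458061252376 lat -11.299732111273737 -27.382910876924125 28.964477382440247
```

The latch now lies at about 50° across the throat, so it has snapped shut. Next comes the tug.

Request:
jog_arm(plan=[[15,[-0.02,0,0],[0,0,0]],[15,[-0.04,0,0],[0,0,0]],[15,[-0.06,0.005,0],[0,0,0]],[15,[-0.08,0.01,0],[0,0,0]],[15,[-0.08,0.01,0],[0,0,0]]])

```text
clock: 21.78
position: [519.0, 303.2, 16.3]
ee_rot: [0.999, -0.046, 0.005, -0.001]
contact_force: [-8.8, -3.2, -7.5]
gripper_width: 23.2
grasp_force: 60.4
```

Request:
jog_arm(plan=[[15,[-0.02,0,0],[0,0,0]],[15,[-0.03,0,0],[0,0,0]],[15,[-0.03,0,0],[0,0,0]]])

```text
clock: 22.15
position: [519.0, 305.1, 17.2]
ee_rot: [0.999, -0.046, 0.008, -0.003]
contact_force: [-4.8, -4.5, -10.8]
gripper_width: 22.9
grasp_force: 60.2
```

Request:
jog_arm(plan=[[15,[0,0.02,0.005],[0,-0.008,0]],[15,[0,0.03,0.01],[0,-0.015,0]],[15,[0,0.03,0.01],[0,-0.015,0]]])

```text
clock: 22.52
position: [519.2, 304.6, 17.7]
ee_rot: [0.999, -0.044, 0.001, -0.006]
contact_force: [-8.9, 0.2, -4.7]
gripper_width: 23.0
grasp_force: 61.1
```

```bash
python3 latch.py
```

```text
pos [519.15 304.63  17.66] yaw -0.0889 axes z [ 0.0034  0.0111 -0.9999] F [-8.9  0.2 -4.7] clk 22.525
shift frac [-0.0072  0.0492  0.0111]
[[29.5, 20.1], [29.8, 17.4], [26.7, 22.4], [26.9, 19.7], [27.2, 17.1], [24.3, 19.4], [24.6, 16.7], [24.9, 14.1], [22.3, 13.7], [22.6, 11.1], [20.0, 10.8]]
front 39.21756708585092 rear -43.15949085751595 lat -5.217698709484524 -25.091718640599023 32.34926155302934
```

Request:
jog_arm(plan=[[15,[0,0.01,0],[0.005,0,0]],[15,[0,0.02,0],[-0.01,0,0]],[15,[0,0.02,0],[-0.01,0,0]]])

```text
clock: 22.95
position: [519.2, 304.3, 17.7]
ee_rot: [0.999, -0.043, 0.002, -0.001]
contact_force: [-11.1, 4.6, -6.4]
gripper_width: 23.3
grasp_force: 60.8
```

```bash
python3 latch.py
python3 - <<'E'
from h import *
b=load('top') if 0 else grab('top');cv2.imwrite('pics/c7.png',cv2.resize(b['img'][145:205,105:155,::-1],None,fx=9,fy=9,interpolation=cv2.INTER_CUBIC))
E
```

```text
pos [519.15 304.27  17.7 ] yaw -0.087 axes z [ 0.0042  0.0026 -1.    ] F [-11.1   4.6  -6.4] clk 22.95
shift frac [-0.0077  0.0456  0.0118]
[[29.5, 20.1], [29.8, 17.4], [26.7, 22.4], [26.9, 19.7], [27.2, 17.1], [24.3, 19.4], [24.6, 16.7], [24.9, 14.1], [22.3, 13.7], [22.6, 11.1], [20.0, 10.8]]
front 39.21756708585092 rear -43.15949085751595 lat -5.702408399589258 -25.091718640599023 32.34926155302934
```

View pics/c7.png

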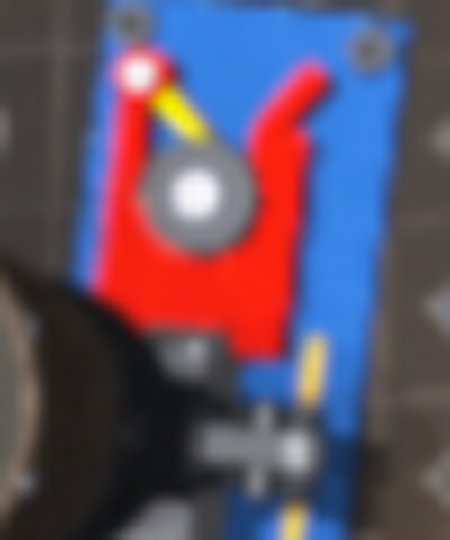

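The latch is still shut, at (140,73) to (205,135), with the pin against the throat's -y wall. The arm's compliance is still pushing on the pad, so I pull further.

Request:
jog_arm(plan=[[15,[-0.02,0,0],[0,0,0]],[15,[-0.04,0,0],[0,0,0]],[15,[-0.05,0,0],[0,0,0]],[15,[-0.05,0,0],[0,0,0]]])

```text
clock: 23.55
position: [518.1, 304.9, 19.1]
ee_rot: [0.999, -0.044, 0.005, -0.003]
contact_force: [1.3, -3.6, -6.9]
gripper_width: 22.9
grasp_force: 60.6
```

Request:
jog_arm(plan=[[15,[-0.01,0,0],[0,0,0]],[15,[-0.02,0,0],[0,0,0]],[15,[-0.02,0,0],[0,0,0]]])

```text
clock: 23.92
position: [517.3, 305.1, 19.3]
ee_rot: [0.999, -0.044, 0.006, -0.003]
contact_force: [5.6, -6.5, -8.3]
gripper_width: 22.8
grasp_force: 60.4
```

Request:
jog_arm(plan=[[15,[-0.01,0.01,0.005],[0,0,0]],[15,[-0.018,0.015,0.01],[0,0,0]],[15,[-0.018,0.015,0.01],[0,0,0]]])

```text
clock: 24.3
position: [517.1, 305.0, 19.0]
ee_rot: [0.999, -0.043, 0.008, -0.005]
contact_force: [9.0, -5.4, -8.6]
gripper_width: 23.0
grasp_force: 60.5
```

Request:
jog_arm(plan=[[15,[-0.01,0.005,0],[0,0,0]],[15,[-0.01,0.005,0],[0,0,0]],[15,[-0.01,0.005,0],[0,0,0]],[15,[-0.01,0.005,0],[0,0,0]]])

```text
clock: 24.8
position: [516.9, 304.9, 19.0]
ee_rot: [0.999, -0.043, 0.009, -0.005]
contact_force: [11.3, -5.3, -9.5]
gripper_width: 23.1
grasp_force: 60.2
```

Request:
jog_arm(plan=[[15,[0,0,0],[0,0,0]],[15,[0,0,0],[0,0,0]],[15,[0,0,0],[0,0,0]],[15,[0,0,0],[0,0,0]],[15,[0,0,0],[0,0,0]],[15,[0,0,0],[0,0,0]],[15,[0,0,0],[0,0,0]],[15,[0,0,0],[0,0,0]]])

```text
clock: 25.8
position: [516.9, 304.9, 19.0]
ee_rot: [0.999, -0.043, 0.009, -0.005]
contact_force: [11.6, -5.9, -10.9]
gripper_width: 23.0
grasp_force: 60.2
```

```bash
python3 latch.py
```

```text
pos [516.95 304.95  19.05] yaw -0.0863 axes z [ 0.018   0.0098 -0.9998] F [ 11.6  -5.9 -10.9] clk 25.8
shift frac [0.0145 0.0507 0.0252]
[[26.7, 22.4], [26.9, 19.7], [27.2, 17.1], [24.1, 22.0], [24.3, 19.4], [24.6, 16.7], [22.0, 16.4], [22.3, 13.7], [19.7, 13.4], [20.0, 10.8]]
front 36.35785448011424 rear -45.7265285744539 lat -2.748280614576318 -25.091718640599023 33.305692308261385
```

The tug held about 12 N for over a second and the hook is still latched. Now I unload, level it and lower it to the plate.

Request:
jog_arm(plan=[[15,[0.02,0.01,0],[0,-0.005,0]],[15,[0.035,0.02,0.01],[0.005,-0.015,0]],[15,[0.035,0.02,0.02],[0.009,-0.017,0]],[15,[0.035,0.02,0.02],[0.009,-0.017,0]]])

```text
clock: 26.35
position: [517.1, 302.8, 16.5]
ee_rot: [0.999, -0.043, -0.002, -0.009]
contact_force: [4.0, -0.2, -6.3]
gripper_width: 23.0
grasp_force: 60.9
```

Request:
jog_arm(plan=[[15,[0.01,0.005,0.005],[-0.01,0.003,0]],[15,[0.012,0.01,0.01],[-0.017,0.003,0]],[15,[0.012,0.01,0.015],[-0.017,0.003,0]],[15,[0.012,0.01,0.015],[-0.017,0.003,0]]])

```text
clock: 26.85
position: [517.0, 301.3, 15.2]
ee_rot: [0.999, -0.043, -0.002, 0.0]
contact_force: [-4.9, 1.5, 2.9]
gripper_width: 23.1
grasp_force: 62.1
```

Request:
jog_arm(plan=[[15,[-0.012,0,-0.01],[0,0,0]],[15,[-0.012,0,-0.01],[0,0,0]],[15,[-0.012,0,-0.01],[0,0,0]]])

```text
clock: 27.22
position: [516.8, 301.3, 15.4]
ee_rot: [0.999, -0.043, -0.001, -0.0]
contact_force: [3.7, 1.6, -4.7]
gripper_width: 23.1
grasp_force: 61.1
```

Request:
jog_arm(plan=[[30,[0,0,0],[0,0,0]],[50,[0,0,0],[0,0,0]],[50,[0,0,0],[0,0,0]],[50,[0,0,0],[0,0,0]],[50,[0,0,0],[0,0,0]]])

```text
clock: 27.85
position: [516.0, 300.9, 15.6]
ee_rot: [0.999, -0.043, -0.002, 0.0]
contact_force: [0.6, 1.0, -0.5]
gripper_width: 49.8
grasp_force: 0.0
```

Released, with forces near zero. I raise the tool straight up, then move back for a clear view.

Request:
jog_arm(plan=[[50,[0,0,-0.2],[0,0,0]],[50,[0,0,-0.6],[0,0,0]],[50,[0,0,-1],[0,0,0]],[50,[0,0,-1],[0,0,0]]])

```text
clock: 28.35
position: [518.4, 302.6, 119.5]
ee_rot: [0.999, -0.043, 0.001, -0.002]
contact_force: [-0.6, -0.7, -0.7]
gripper_width: 50.0
grasp_force: 0.0
```

Request:
jog_arm(plan=[[50,[0,0,-0.5],[0,0,0]],[50,[0,0,-1],[0,0,0]],[50,[0,0,-1],[0,0,0]]])

```text
clock: 28.72
position: [518.7, 302.4, 219.7]
ee_rot: [0.999, -0.043, 0.001, -0.002]
contact_force: [0.4, 1.2, -0.6]
gripper_width: 50.0
grasp_force: 0.0
```

Request:
jog_arm(plan=[[50,[0,-0.5,0],[0,0,0]],[50,[0,-1,0],[0,0,0]],[50,[0,-1,0],[0,0,0]]])

```text
clock: 29.1
position: [524.7, 403.0, 212.2]
ee_rot: [0.999, -0.042, -0.003, 0.002]
contact_force: [0.2, -1.4, 0.3]
gripper_width: 49.8
grasp_force: 0.0
```

Request:
jog_arm(plan=[[50,[0,-0.5,0],[0,0,0]],[50,[0,-1,0],[0,0,0]],[50,[0,-1,0],[0,0,0]]])

```text
clock: 29.48
position: [533.2, 502.0, 211.7]
ee_rot: [0.999, -0.042, -0.004, 0.002]
contact_force: [-1.1, -1.2, -0.8]
gripper_width: 50.2
grasp_force: 0.0
```

Run:
```python
from h import *
f=lambda b,k:cv2.resize(b,None,fx=k,fy=k,interpolation=cv2.INTER_CUBIC)
t=grab('top');A=f(t['img'][140:225,100:160,::-1],6.5);B=f(grab('side')['img'][120:190,200:285,::-1],4)
C=np.zeros((max(A.shape[0],B.shape[0]),A.shape[1]+B.shape[1],3),np.uint8);C[:A.shape[0],:A.shape[1]]=A;C[:B.shape[0],A.shape[1]:]=B;cv2.imwrite('pics/c8.png',C);print(C.shape)
```

```text
(552, 730, 3)
```

View pics/c8.png

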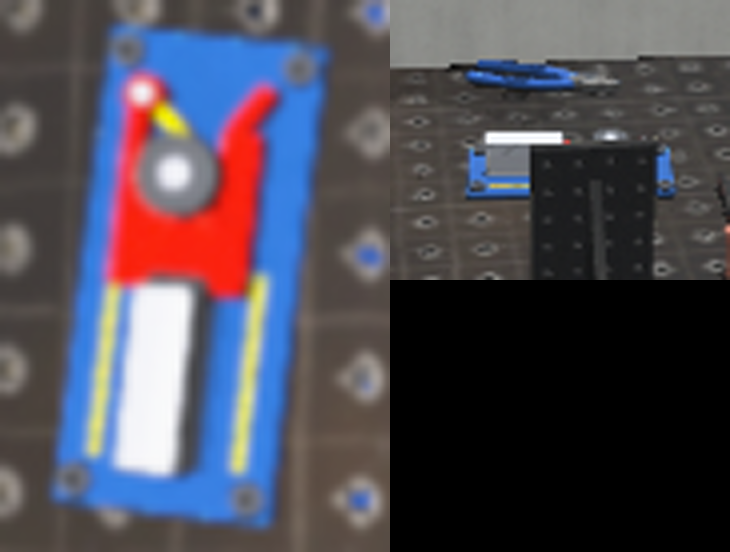

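The hook lies flat along the plate. The pin at (175,175) sits behind the shut latch at (141,92) to (185,133), and the arm is clear.

```bash
python3 -c "
from bench import *
print(job_done())"
```

```text
the job is handed in; nothing more can be done
None
```

The hook is on the pin with its latch shut, held a tug of about 12 N for just over a second, and lies released, flat along the plate; pushing it home peaked at about 25 N on the readings taken after each move, and I handed the job in at about 30 s.

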